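Load a sensor block into the test fixture and hold its cover down on the locating pin

ROBOT

A 6-joint arm with a two-finger parallel gripper is mounted at the origin on a cart in front of the work surface, level with it; the furniture and walls round the work are solid. World frame = base frame: x ahead of the robot, y to its left, z up, the work surface at z = 0. Lengths are in mm, angles in rad, forces in N, time in s.
With the tool pointing down it reaches from about 275 to 825 mm from the base axis. Payload 4.9 kg.
Tool frame: the origin (TCP) lies at the very end of the fingers, on their centre line; the grasp point (between the pads) lies 19 mm behind it; z points along the fingers, y is the line along which they close (so a half turn about z gives the same grasp; the last joint's range is limited). The gripper opens to 85 mm and grips with 20 to 120 N. Pads are 22 mm wide; open, the fingers measure 114 mm over their backs; the gripper's body (76 mm by 85 mm) begins 54 mm behind the grasp point. The pads swing forward as they close: fully open they stand 13 mm farther back than shut.
Start: joints at [1.059, 0.326, -0.193, 1.052, 0, 1.437], TCP at [202.878, 511.233, 231.281] pointing down, gripper open.
Joint ranges: [-2.65, 2.65], [-0.97, 1.79], [-1.3, 1.35], [-1.93, 2.1], [-1.47, 1.37], [-3.14, 3.14]. Speed limits (rad/s): [2.57, 2.57, 3.14, 3.14, 3.14, 3.14].

INTERFACE

Orientations are given as [roll, pitch, yaw] about the fixed x, y, z axes, in that order (R = Rz(yaw) Ry(pitch) Rx(roll)).
In Python, from bench import bot, solve_ik, imaging gives the robot as it stands. Calls block until the motion is done:
- bot.move_ptp(position, orientation): joint-space move of the TCP to a pose.
- bot.movel(position, rot=None, max_speed=150, threshold=None): straight line of the TCP; rot=None keeps the orientation; max_speed is the mean speed in mm/s. With threshold (N) it stops when the force on the tool has changed by that much, and returns True; else False.
- bot.move_j(angles): joint-space move.
- bot.grip(opening, effort=None): opening from 0.0 (shut) to 1.0 (fully open); effort is the grip in N (None keeps the last); returns when the fingers have stopped.
- bot.dwell(seconds).
- solve_ik(position, orientation): joint angles nearest the present ones, or None.
- bot.get_state(): the state.
- imaging.capture(name): name is "scene" or "top"; returns the picture (480x640x3 uint8, blue, green, red); there is no depth.
- imaging.camera_model(name): a dict with "K" (3x3 intrinsics, pixels), "k1" (the pictures are not rectified: a ray, as slopes to the right and down, at radius r is drawn at 1 + k1 r^2 times it, then the intrinsics apply), "position" and "rotation" of the camera in the world. Camera axes: x right, y up, looking along -z (the intrinsics and any distortion apply to the point x, -y, -z); pixel columns grow to the right and rows downward; lengths in mm; the calibration is good to about 2 mm. A picture is of the moment at which its call begins. camera_model takes no time and is no camera call.
A pose or a line that the arm cannot do raises bot.IKError and nothing moves.
- bot.sign_off(): hands the job in; it is judged then, once.
The state is a dict: "t": time; "qpos": joint angles; "joint_velocities": joint speeds; "effort": joint torques, N m; "tcp_pos": TCP position; "orientation": TCP orientation; "contact_force": force on the tool from outside, world axes, zero at the start; "wrist_torque": the same for the moment, N m; "opening": opening from 0.0 (shut) to 1.0 (fully open); "gripper_force": force on a finger pad.
Only numpy, scipy, OpenCV 4.12 (cv2) and the standard library are available. Lean on these libraries where they do the work, as an engineer would, in place of code of your own. Each camera call takes 0.05 s, during which the arm holds its last target. There are 200 camera calls.

TASK

Take the square sensor block out of the pocket tray and seat it in the square nest of the test fixture, leaving the two round spacers in their pockets. Then take the cover by its bar, hold it between the fixture's side rails, raised disc towards the hood, and slide it in under the hood until the hole in its underside drops over the hidden locating pin. Press the cover down flat on the deck against the sprung sensor, and finish like that, still gripping the bar and holding it pressed down; leave the other things on the bench where they are.

Things in the scene. Friction and masses are not known exactly. Their poses are not given: they have to be found in the camera images.
- sensor: Square sensor block, 14 x 14 mm and 16 mm tall, off-white ceramic with a small square metal plate on top, 12 g; the only square one of three like parts in the tray. Origin: centre of its underside, z up. It stands upright in a pocket 7 mm deep and 17 mm square, 9 mm of it above the tray, faces roughly parallel to the pocket's sides.
- spacer_1: Round spacer in a tray pocket, 14 mm diameter, 16 mm tall, same ceramic. Origin: centre of its underside. Stays in its pocket.
- spacer_2: Second round spacer, the same as the first, in another pocket. Stays in its pocket.
- tray: Grey pocket tray, fixed, 50 (x) x 120 (y) x 11 mm, with three pockets in a row along its y, 36 mm apart, pocket floors 4 mm above the bench. Origin: centre of its underside. Which pocket holds the sensor block varies.
- fixture: Fixed aluminium test fixture, base 130 (x) x 76 (y) x 24 mm; its top, 24 mm up, is the deck. Origin: centre of the underside; x points from the open end to the hood end. Rails along both long sides rise 18 mm over the deck, 54 mm apart inside (flared wider above 13 mm), cut away for fingers from x = -32 to +32 mm. No stop wall at the far end.
- hood (a point): Underside of the hood, 40 mm above the deck at the far end: a bridge over the rails from x = 34 to 60 mm of the fixture, 6 mm thick, on two posts 60 mm apart inside. It hides the locating pin from above. Axes as the fixture's.
- nest (a point): Mouth of the square nest, at the centre of the fixture's deck, axes as the fixture's. 19 mm square hole, its mouth bevelled at 45 degrees to 25 mm square at the deck, sides parallel to the fixture's x and y. Its sprung cushion lies 10 mm below the deck, so a seated sensor block stands 6 mm above the deck.
- cushion (a joint): Sprung cushion under the nest: 0 at rest (up), grows as it is pressed down, in m, to 0.007. The spring pushes with 1.5 N at rest and 10.5 N at 0.006, where the sensor block is level with the deck.
- pin_tip (a point): Tip of the steel locating pin, 34 mm along +x from the nest and 11 mm above the deck, on the middle line. Pin 8 mm in diameter, its top 3 mm tapering to 3 mm diameter.
- cover: Loose aluminium plate 96 (x) x 46 (y) x 20 mm, 0.17 to 0.35 kg, flat on the bench. Dark steel grip bar across it at x = -10 mm: 14 mm thick along x, 40 mm along y, from 20 to 54 mm above the underside. Origin: centre of the underside. A flat steel disc (bushing) 18 mm across, 2 mm high, marks the +x end. In place its x points as the fixture's x and its origin is at the nest mouth.
- cover_hole (a point): Mouth of the blind hole in the cover's underside, 34 mm along +x from the cover's origin: 11 mm in diameter, 14 mm deep.
- cover_grip (a point): Good grasp point on the cover's bar, at x = -10 mm and 42 mm above the cover's underside, axes as the cover's; the bar is 14 mm thick along x and 40 mm long along y here.
- timer: White bench timer, 62 x 66 x 20 mm, bystander.
- marker: Marker pen, 138 mm long, 14 mm thick, lying near the front edge, bystander.
- gel_comb: Flat white gel comb, 30 x 94 x 8 mm, bystander.
- conical_tube: Conical tube with screw cap lying down, 113 mm long, 22 mm thick, bystander.
- pipette: Pipette lying behind the fixture, 241 mm long, 34 mm high, bystander.
- petri_dish: Clear petri dish, 62 mm across, 14 mm high, bystander.
- bottle: Small lab bottle with screw cap, 36 mm across, 75 mm high, bystander.
Not all that is in view belongs to the job. What is shaped like the cover but brown is not meant.

How it is judged:
By the outcome, as a careful person would: the job done as asked, in the order asked, and still so for the second after the job is handed in, while the arm keeps its last pose, push and grip.
It also fails if it takes over 72 s, if anything falls off the work surface, if the arm or the gripper's body presses on something with over 40 N, if the wrist force passes 120 N, or if a joint passes its speed limit or range.

## Working session

There is one attempt and no reset: what is moved stays moved. The work goes in short steps, each a Python script; the robot and the scene stay as the last script left them, time stands still between calls to the robot, and variables do not carry over. Pictures are saved under pics/ and viewed, at most 10 in all, crops included, and the job is handed in when it is done.

```bash
ls; mkdir -p pics; cat > h.py <<'E'
import numpy as np, cv2
from bench import bot, solve_ik, imaging
def ray(cam,px):
    m=imaging.camera_model(cam) if isinstance(cam,str) else cam
    K=np.array(m["K"]);px=np.atleast_2d(np.asarray(px,float))
    d=cv2.undistortPoints(px.reshape(-1,1,2),K,np.array([m["k1"],0,0,0,0.])).reshape(-1,2)
    v=np.c_[d[:,0],-d[:,1],-np.ones(len(d))]
    R=np.array(m["rotation"])
    return np.array(m["position"],float),v@R.T
def onz(cam,px,z):
    o,v=ray(cam,px); s=(z-o[2])/v[:,2]; return o+v*s[:,None]
def proj(cam,P):
    m=imaging.camera_model(cam);R=np.array(m["rotation"])
    c=(np.atleast_2d(P)-np.array(m["position"]))@R
    x=c[:,0]/-c[:,2];y=-c[:,1]/-c[:,2];r2=x*x+y*y;f=1+m["k1"]*r2
    K=np.array(m["K"]);return np.c_[K[0,0]*x*f+K[0,2],K[1,1]*y*f+K[1,2]]
E
python3 - <<'E'
from h import *
for n in("scene","top"):
    cv2.imwrite(f"pics/{n}0.png",imaging.capture(n)); print(n,imaging.camera_model(n))
print(bot.get_state())
E
```

```text
pics
scene {'K': array([[503.6572828 ,   0.        , 323.58265716],
       [  0.        , 503.6572828 , 247.21681401],
       [  0.        ,   0.        ,   1.        ]]), 'k1': -0.07992300714611195, 'position': array([ -193.04430034, -1045.872629  ,   655.73386149]), 'rotation': array([ 1.12606746, -0.01448294, -0.62074582])}
top {'K': array([[603.05528781,   0.        , 315.26498819],
       [  0.        , 603.05528781, 241.08949046],
       [  0.        ,   0.        ,   1.        ]]), 'k1': -0.1654671092171476, 'position': array([ 245.20121108,  -39.58883737, 1328.45054503]), 'rotation': array([ 0.23547892,  0.00585413, -1.55987269])}
{'t': 0.1, 'qpos': array([ 1.05880000e+00,  3.26879059e-01, -1.93469279e-01,  1.05200529e+00,
       -1.15190951e-05,  1.43661628e+00]), 'joint_velocities': array([-0.00049052, -0.00070394,  0.00385093,  0.00039599,  0.00050986,
        0.00108242]), 'effort': array([ 1.34689012e-04, -4.44237971e+01,  2.63038230e+01,  7.90327467e-03,
       -1.64796224e-04,  4.82404900e-06]), 'tcp_pos': array([202.61770059, 510.76280312, 230.58062185]), 'orientation': array([-3.14004781e+00, -1.96916453e-04,  2.76377623e+00]), 'contact_force': array([0.29711049, 0.06342904, 0.78123268]), 'wrist_torque': array([ 0.01432683, -0.00469509,  0.01379577]), 'gripper_force': 0.0, 'opening': 1.0028495659130228}
```

View pics/top0.png

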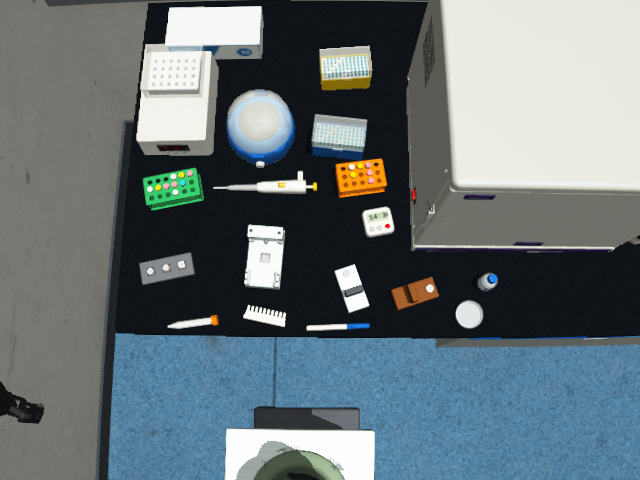

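View pics/scene0.png

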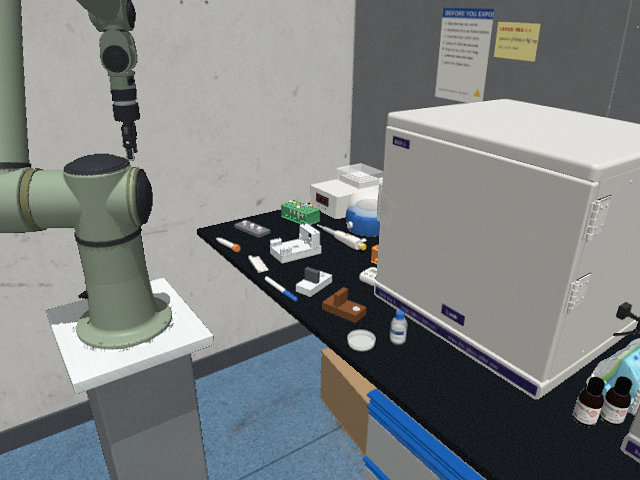

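```bash
cat > fix.py <<'E'
s=open('h.py').read()
s=s.replace('R=np.array(m["rotation"])','R=rpy(m["rotation"])')
s=s.replace("def ray","from scipy.spatial.transform import Rotation as Ro\ndef rpy(a): return Ro.from_euler('xyz',a).as_matrix()\ndef ray",1)
open('h.py','w').write(s)
E
python3 fix.py
python3 - <<'E'
from h import *
a=cv2.imread("pics/top0.png")
c1=cv2.resize(a[245:295,130:205],None,fx=5,fy=5,interpolation=cv2.INTER_CUBIC)
c2=cv2.resize(a[220:295,235:295],None,fx=6,fy=6,interpolation=cv2.INTER_CUBIC)
c3=cv2.resize(a[255:320,325:380],None,fx=6,fy=6,interpolation=cv2.INTER_CUBIC)
W=np.zeros((580,800,3),np.uint8)
W[:250,:375]=c1;W[:450,380:740]=c2; 
c3=cv2.resize(a[255:320,325:380],None,fx=5,fy=5,interpolation=cv2.INTER_CUBIC);W[252:252+325,:275]=c3
cv2.imwrite("pics/crop0.png",W)
for n,p,z in(("tray",(166,268),11),("nest",(265,257),24),("cover",(351,288),20),("disc",(349,270),22)):print(n,onz("top",p,z))
print(proj("scene",onz("top",(166,268),11)),proj("scene",onz("top",(265,257),24)))
E
```

```text
tray [[495.73959472 306.73173826  11.        ]]
nest [[520.79198469  82.37395467  24.        ]]
cover [[ 453.99470809 -108.02353072   20.        ]]
disc [[ 493.75162865 -103.575878     22.        ]]
[[250.9039785  226.65247048]] [[294.65676045 245.77486212]]
```

View pics/crop0.png

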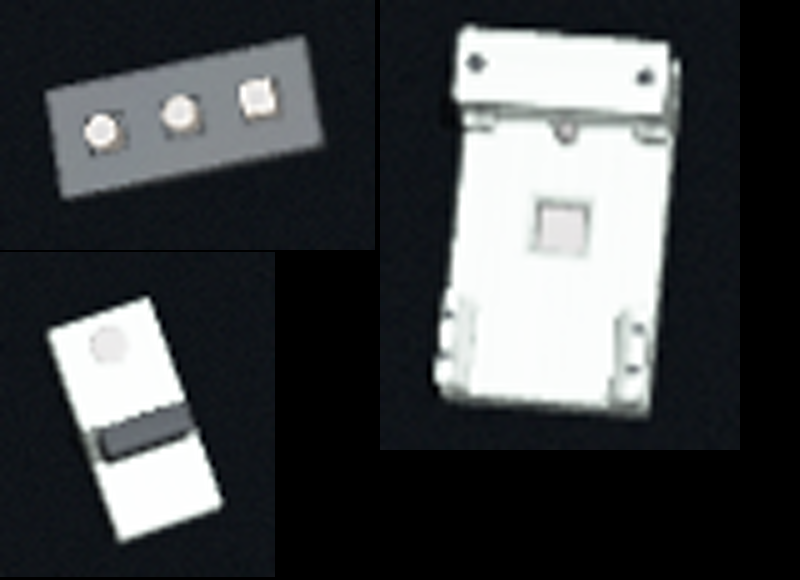

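```bash
python3 - <<'E'
from h import *
a=cv2.imread("pics/top0.png");g=cv2.cvtColor(a,cv2.COLOR_BGR2GRAY).astype(np.uint8)
def up(x0,y0,x1,y1,f=8): return cv2.resize(g[y0:y1,x0:x1],None,fx=f,fy=f,interpolation=cv2.INTER_CUBIC)
def un(p,x0,y0,f=8): return (np.asarray(p,float)+.5)/f-.5+[x0,y0]
def big(m):
    c,_=cv2.findContours(m.astype(np.uint8),cv2.RETR_EXTERNAL,cv2.CHAIN_APPROX_NONE);return max(c,key=cv2.contourArea)
# tray
u=up(130,245,205,295);c=big(u>60);b=un(cv2.boxPoints(cv2.minAreaRect(c)),130,245)
B=onz("top",b,11)[:,:2];print("tray",B.mean(0),np.linalg.norm(np.diff(B,axis=0),axis=1),[np.arctan2(*(B[i+1]-B[i])[::-1]) for i in(0,1)])
cs,_=cv2.findContours((u>190).astype(np.uint8),cv2.RETR_EXTERNAL,cv2.CHAIN_APPROX_NONE)
for k in cs:
    if cv2.contourArea(k)<300: continue
    r=cv2.minAreaRect(k);m=cv2.moments(k);p=un((m['m10']/m['m00'],m['m01']/m['m00']),130,245)
    bx=onz("top",un(cv2.boxPoints(r),130,245),20)[:,:2]
    print("part",p,onz("top",p,20)[0,:2],cv2.contourArea(k)/64,np.array(r[1])/8,np.arctan2(*(bx[1]-bx[0])[::-1]))
# cover
u=up(325,255,380,320);c=big(u>110);
hull=cv2.convexHull(big(cv2.morphologyEx((u>110).astype(np.uint8),cv2.MORPH_CLOSE,np.ones((5,5)))))
r=cv2.minAreaRect(cv2.convexHull(np.vstack([k for k in cv2.findContours((u>110).astype(np.uint8),cv2.RETR_EXTERNAL,cv2.CHAIN_APPROX_NONE)[0] if cv2.contourArea(k)>500])))
B=onz("top",un(cv2.boxPoints(r),325,255),20)[:,:2]
print("cover",B.mean(0),np.linalg.norm(np.diff(B,axis=0),axis=1),[np.arctan2(*(B[i+1]-B[i])[::-1]) for i in(0,1)])
print("disc",onz("top",un((108*8/5,(345-252)*8/5),325,255),22))
c=big((u>35)&(u<105)); 
m=((u>45)&(u<100)).astype(np.uint8);m=cv2.morphologyEx(m,cv2.MORPH_OPEN,np.ones((17,17)));c=big(m);r=cv2.minAreaRect(c)
B=onz("top",un(cv2.boxPoints(r),325,255),54)[:,:2]
print("bar",B.mean(0),np.linalg.norm(np.diff(B,axis=0),axis=1),[np.arctan2(*(B[i+1]-B[i])[::-1]) for i in(0,1)])
# fixture from crop pixels
f=lambda p,z:onz("top",un((p[0]-380,p[1]),235,220,6),z)[0,:2]
h1,h2=f((476,62),70),f((645,76),70);pin=f((565,130),35)
for q in[(531,199),(590,201),(587,257),(528,253)]:print("nestc",f(q,24))
print("holes",h1,h2,np.arctan2(-(h2-h1)[0]*-1,-(h2-h1)[1]),"pin",pin)
print("Lside",f((463,130),24),f((450,280),24),"R",f((678,70),0),f((650,412),0),"front",f((437,400),0),f((650,414),0))
print("hoodtop",f((460,28),70),f((668,43),70),f((667,118),70),f((455,104),70))
E
```

```text
tray [495.57646898 306.58847689] [124.47303826  52.97095021 123.33851933] [np.float64(-1.3541963968999997), np.float64(-2.8858649502958853)]
part [149.69735738 270.70241424] [487.35568011 341.32430535] 27.9375 [5.7452426  6.09879589] -0.7468069496134837
part [165.39459593 267.00884179] [496.2637616  305.89815698] 28.9375 [6.05000067 6.12500048] -0.5970772660421944
part [180.95471791 263.9782139 ] [503.62394481 270.8546948 ] 38.265625 [6.82255793 6.71980858] -1.391709811107295
cover [ 454.50483049 -109.02846267] [ 49.91467069 100.02455394  49.18976759] [np.float64(-1.220344621731435), np.float64(-2.812371563131525)]
disc [[486.6124418  -97.31765132  22.        ]]Traceback (most recent call last):
  File "<stdin>", line 24, in <module>
  File "<stdin>", line 6, in big
ValueError: max() iterable argument is empty
```

```bash
python3 - <<'E'
from h import *
a=cv2.imread("pics/top0.png");g=cv2.cvtColor(a,cv2.COLOR_BGR2GRAY)
def un(p,x0,y0,f): return (np.asarray(p,float)+.5)/f-.5+[x0,y0]
f=lambda p,z:onz("top",un((p[0]-380,p[1]),235,220,6),z)[0,:2].round(1)
for q in[(531,199),(590,201),(587,257),(528,253)]:print("nestc",f(q,24))
h1,h2=f((476,62),70),f((645,76),70);pin=f((565,130),35);d=h1-h2
print("holes",h1,h2,np.arctan2(-d[0],d[1]),"pin",pin)
print("Lside",f((463,130),24),f((450,280),24),"R",f((678,70),0),f((650,412),0),"front",f((437,400),0),f((650,414),0))
print("hoodtop",f((460,28),70),f((668,43),70),f((667,118),70),f((455,104),70))
k=lambda p:onz("top",un((p[0],p[1]-252),325,255,5),54)[0,:2].round(1)
print("bar",[k(p) for p in[(98,432),(184,404),(191,430),(109,460)]])
E
```

```text
nestc [530.3  94.3]
nestc [529.8  72.4]
nestc [508.7  73. ]
nestc [509.9  94.8]
holes [570.5 111.1] [565.9  50. ] -0.07514465525453527 pin [554.   81.5]
Lside [556.3 120.6] [499.5 123.3] R [586.2  42.5] [455.  50.] front [458.6 129.6] [454.3  50. ]
hoodtop [583.2 117.4] [578.2  42. ] [550.4  41.7] [554.9 118.2]
bar [array([442.8, -91.7]), array([ 455.2, -128.5]), array([ 444. , -131.5]), array([430.8, -96.4])]
```

```bash
cat >> h.py <<'E'
pi=np.pi
def down(y): return [pi,0,y]
def best(pos,th):
    c=[]
    for y in(th+pi/2,th-pi/2):
        q=solve_ik(pos,down(y))
        if q is not None:c.append((abs(q[5]),y,q))
    return min(c,key=lambda k:k[0])[1:]
def st(*a):
    s=bot.get_state();print(*a,round(s['t'],1),s['tcp_pos'].round(1),s['contact_force'].round(1),'op',round(s['opening'],3),'gf',round(s['gripper_force'],1))
def snap(n,name,box,f):
    a=imaging.capture(n);cv2.imwrite(f"pics/{name}_full.png",a);x0,y0,x1,y1=box
    cv2.imwrite(f"pics/{name}.png",cv2.resize(a[y0:y1,x0:x1],None,fx=f,fy=f,interpolation=cv2.INTER_CUBIC))
SEN=np.array([503.5,271.2]);TRY=0.20;NEST=np.array([519.7,83.5]);FY=-0.06;COV=np.array([454.2,-109.]);CY=0.335
E
python3 - <<'E'
from h import *
y,q=best([*SEN,120],TRY);print(y,q)
bot.grip(0.5,40)
bot.move_ptp([*SEN,120],down(y));bot.movel([*SEN,35],max_speed=120);st('pre')
print(bot.movel([*SEN,14],max_speed=40,threshold=5));st('low')
bot.grip(0.0,40);st('grip')
snap("scene","g1",(200,150,360,270),5)
bot.movel([*SEN,50],max_speed=60);st('up')
E
```

```text
-1.3707963267948966 [ 0.36501833  0.46167315 -0.29145426  0.81766891  0.         -1.405778  ]
pre 3.9 [504.  271.5  35.6] [ 0.2 -0.3 -0. ] op 0.504 gf 0.0
False
low 4.5 [503.4 271.2  13.8] [-0.1  0.3 -0.2] op 0.502 gf 0.0
grip 4.9 [503.8 271.3  14.4] [-0.  -0.1  2.9] op 0.143 gf 39.1
up 5.7 [503.4 271.2  50. ] [ 0.4 -0.6  0. ] op 0.141 gf 39.1
```

View pics/g1.png

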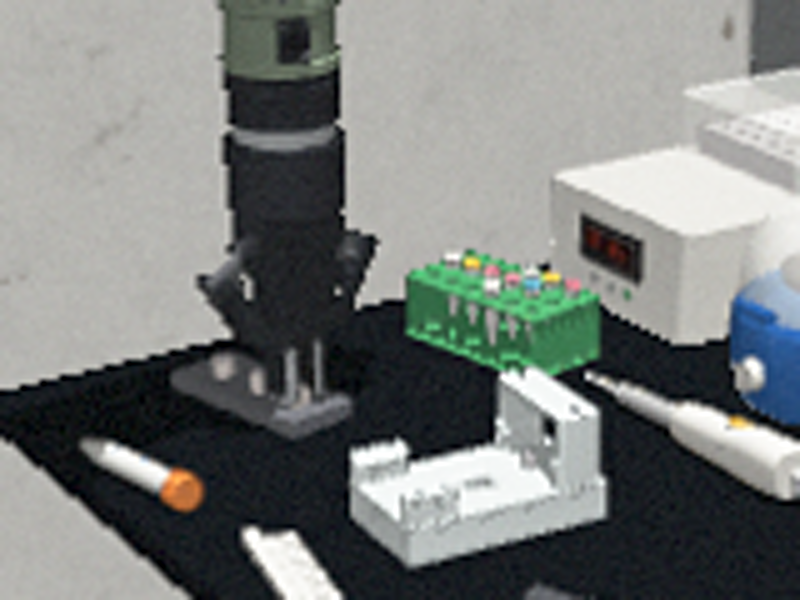

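```bash
python3 - <<'E'
from h import *
y,q=best([*NEST,110],FY);print(y)
bot.movel([*SEN,110],max_speed=200)
bot.move_ptp([*NEST,110],down(y));st('above')
bot.movel([*NEST,45],max_speed=120);bot.dwell(.2);st('near')
print(bot.movel([*NEST,26],max_speed=25,threshold=4));st('in')
snap("scene","g2",(220,160,360,265),5)
E
```

```text
-1.6307963267948966
above 6.9 [519.3  84.1 109.4] [ 0.8  0.1 -0.8] op 0.144 gf 39.1
near 7.8 [520.5  83.6  45.9] [-0.  -0.1 -0. ] op 0.142 gf 39.1
False
in 8.7 [519.6  83.5  26. ] [0.6 0.4 0.1] op 0.141 gf 39.1
```

View pics/g2.png

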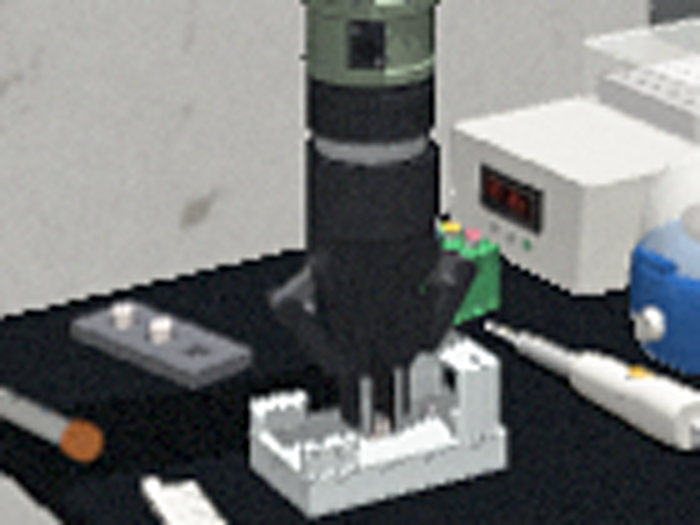

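The sensor is in the fixture nest (gripper around (380,410) in the crop) without contact, and both spacers are still in the tray. I'll release, retreat to above the cover and check from the top camera.

```bash
python3 - <<'E'
from h import *
bot.grip(0.32);st('rel')
bot.movel([*NEST,100],max_speed=150)
G=COV-10*np.array([np.cos(CY),np.sin(CY)])
y,q=best([*G,130],CY);print(y,G)
bot.move_ptp([*G,130],down(y));bot.grip(0.6);st('cov')
a=imaging.capture("top");cv2.imwrite("pics/t3_full.png",a)
W=np.hstack([cv2.resize(a[225:295,235:295],None,fx=6,fy=6,interpolation=cv2.INTER_CUBIC),cv2.resize(a[225:330,320:383],None,fx=4,fy=4,interpolation=cv2.INTER_CUBIC)])
cv2.imwrite("pics/t3.png",W)
E
```

```text
rel 9.1 [517.8  83.6  26.1] [-6.3  0.3  5.5] op 0.321 gf 3.5
1.9057963267948965 [ 444.7558969 -112.2876917]
cov 12.1 [ 444.8 -112.2  130. ] [-0.1  1.1  0.9] op 0.6 gf 0.0
```

View pics/t3.png

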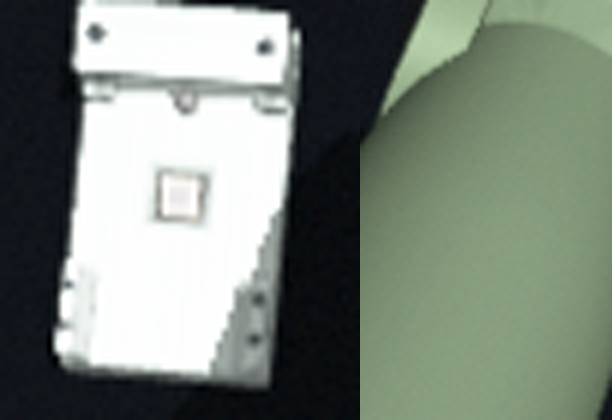

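```bash
python3 - <<'E'
from h import *
G=COV-10*np.array([np.cos(CY),np.sin(CY)]);y=CY+pi/2
bot.movel([*G,70],max_speed=120)
print(bot.movel([*G,25],max_speed=50,threshold=5));st('low')
bot.grip(0.0,100);st('grip')
bot.movel([*G,30],max_speed=20);st('lift')
bot.movel([*G,110],max_speed=100);bot.dwell(.3);st('up')
snap("scene","g4",(230,150,390,270),5)
for p in([*(NEST+[-35,2]),110],[*NEST,50]):print(solve_ik(p,down(FY+pi/2)))
E
```

```text
False
low 13.8 [ 445.  -112.4   25.2] [-0.8 -0.3  0.1] op 0.598 gf 0.0
grip 14.3 [ 445.2 -112.4   25.6] [-0.7 -0.2  5.4] op 0.149 gf 98.1
lift 14.7 [ 444.6 -112.2   29.9] [-0.1 -0.9 -3.3] op 0.145 gf 97.4
up 15.9 [ 444.4 -112.1  109.6] [-0.4  0.3 -3.2] op 0.143 gf 97.4
[ 0.02450078  0.34363126 -0.51302182  0.71414325  0.          1.6552971 ]
[ 0.01902153  0.47908009 -0.48515278  0.60656346  0.          1.64981786]
```

View pics/g4.png

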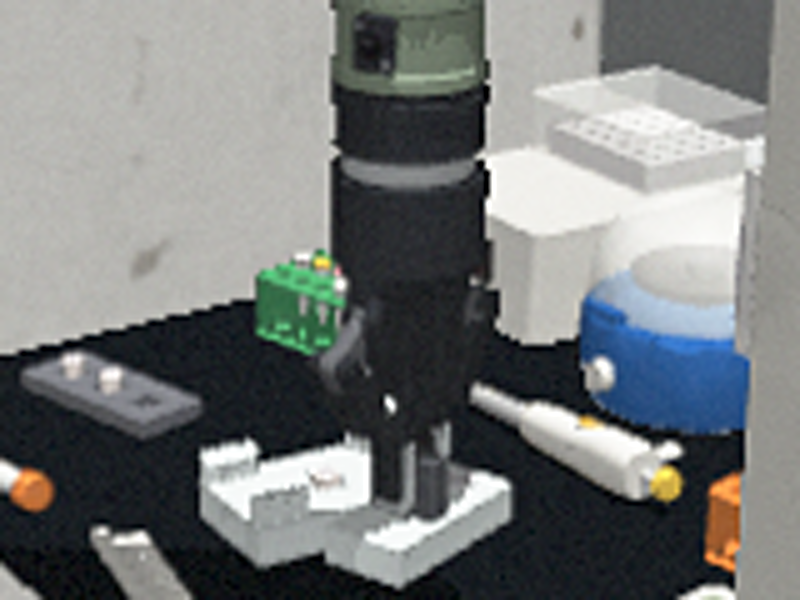

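The cover hangs level from the bar (crop (430,500)) next to the fixture, and the sensor is standing in the nest at (325,478). Next I'll lower it between the rails behind the hood and centre it laterally by touch.

```bash
cat >> h.py <<'E'
ZG=25.5
def F(cx,cy,h):  # TCP for cover origin at fixture (cx,cy), underside h over deck
    c,s=np.cos(FY),np.sin(FY);return [*(NEST+np.array([[c,-s],[s,c]])@[cx-10,cy]),24+h+ZG]
def loc():
    c,s=np.cos(FY),np.sin(FY);d=bot.get_state()['tcp_pos'];v=np.array([[c,s],[-s,c]])@(d[:2]-NEST)
    return np.array([v[0]+10,v[1],d[2]-24-ZG]).round(2)
E
python3 - <<'E'
from h import *
bot.move_ptp(F(-28,0,60),down(FY+pi/2));st('over')
bot.movel(F(-28,0,22),max_speed=80);bot.dwell(.2);st('mid')
print(bot.movel(F(-28,0,9.5),max_speed=20,threshold=4));bot.dwell(.2);st('in');print(loc())
for s in(1,-1):
    print(s,bot.movel(F(-28,s*8,9.5),max_speed=12,threshold=4),loc());st()
    bot.movel(F(-28,0,9.5),max_speed=30);bot.dwell(.2)
snap("scene","g5",(220,150,380,270),5)
E
```

```text
over 16.8 [481.7  85.3 109.4] [-0.5  0.5 -2.5] op 0.144 gf 97.4
mid 17.6 [482.3  85.7  72.1] [-0.1 -0.2 -2. ] op 0.143 gf 97.4
False
in 18.6 [481.9  85.8  59.1] [-0.4 -0.5 -2.2] op 0.143 gf 97.4
[-27.89  -0.     9.63]
1 True [-28.61   4.67   9.  ]
19.1 [481.4  90.5  58.5] [-0.3 -1.2 -2.2] op 0.145 gf 97.6
-1 True [-28.53  -2.     9.05]
20.0 [481.1  83.8  58.6] [ 0.5  1.5 -2.4] op 0.143 gf 97.6
```

View pics/g5.png

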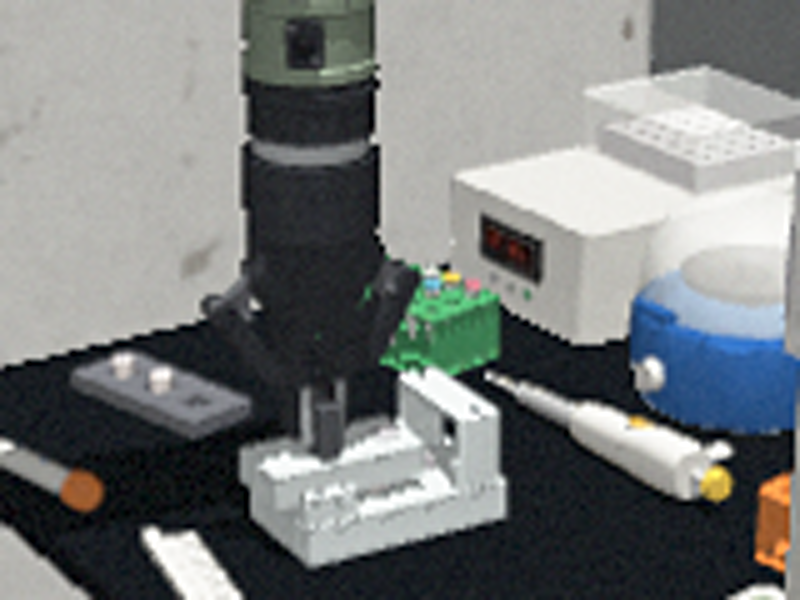

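Cover is between the rails, with lateral centre at cy≈+1.3. Sliding under the hood, then feeling for the pin.

```bash
python3 - <<'E'
from h import *
cy=1.3
bot.movel(F(-28,cy,14.3),max_speed=25);bot.dwell(.2);print(loc())
print(bot.movel(F(0,cy,14.3),max_speed=25,threshold=5));bot.dwell(.3);print(loc());st('slid')
print(bot.movel(F(0,cy,7.5),max_speed=12,threshold=4));print(loc());st('down')
E
```

```text
[-28.06   1.29  14.26]
False
[-0.05  1.3  14.3 ]
slid 22.6 [509.7  85.4  63.8] [ 0.8  1.  -2.8] op 0.141 gf 97.6
False
[0.48 1.21 7.56]
down 23.3 [510.3  85.3  57.1] [ 2.8 -0.6 -3.1] op 0.151 gf 97.4
```

```bash
python3 - <<'E'
from h import *
cy=1.3;bot.dwell(.3);print(loc());st()
bot.movel(F(0,cy,7),max_speed=10);bot.dwell(.2)
for d in((5,0),(-5,0),(0,4),(0,-4)):
    print(d,bot.movel(F(d[0],cy+d[1],7),max_speed=8,threshold=4),loc());st()
    bot.movel(F(0,cy,7),max_speed=20);bot.dwell(.2)
E
```

```text
[0.4  1.23 7.62]
23.6 [510.2  85.3  57.1] [ 3.  -1.3 -3.5] op 0.151 gf 97.4
(5, 0) True [3.46 1.25 5.97]
24.8 [513.2  85.1  55.5] [ 0.5  0.6 -2. ] op 0.147 gf 98.0
(-5, 0) True [0.59 1.13 6.89]
25.6 [510.4  85.2  56.4] [ 2.6 -0.1 -2.3] op 0.145 gf 98.2
(0, 4) True [0.7  1.68 6.71]
26.4 [510.5  85.7  56.2] [ 1.9 -1.1 -1.8] op 0.147 gf 98.4
(0, -4) True [0.52 0.18 6.84]
27.2 [510.2  84.2  56.3] [ 1.6 -0.4 -2. ] op 0.145 gf 98.4
```

The pin is captured (contact in all four directions), with the hole centred at cx≈2.0, cy≈1.0. Pressing down.

```bash
python3 - <<'E'
from h import *
bot.movel(F(2,1,7),max_speed=10);bot.dwell(.2);print(loc());st()
for h in(5,3,1.5,.5,-.5,-1,-1.5,-2,-2.5,-3):
    bot.movel(F(2,1,h),max_speed=12);bot.dwell(.15);print(h,loc());st()
    if bot.get_state()['contact_force'][2]>20:break
E
```

```text
[1.29 1.21 6.75]
28.2 [511.1  85.2  56.3] [ 0.6 -0.9 -2.9] op 0.144 gf 98.3
5 [1.87 1.13 5.08]
28.7 [511.7  85.1  54.6] [-1.2  1.5  0.5] op 0.145 gf 98.5
3 [1.92 1.1  3.11]
29.1 [511.7  85.1  52.6] [-2.5  0.6  2.6] op 0.143 gf 99.0
1.5 [1.95 1.06 1.58]
29.6 [511.7  85.   51.1] [-2.9  1.7  5. ] op 0.146 gf 99.4
0.5 [1.96 1.07 0.67]
30.0 [511.7  85.1  50.2] [-3.9  1.6  5.8] op 0.148 gf 99.6
-0.5 [2.   1.05 0.09]
30.4 [511.8  85.   49.6] [-4.7  1.7 10.4] op 0.146 gf 100.1
-1 [1.98 1.04 0.06]
30.8 [511.8  85.   49.6] [-6.   1.  14.6] op 0.147 gf 101.1
-1.5 [2.01 1.05 0.05]
31.2 [511.8  85.   49.6] [-8.   2.  18.8] op 0.142 gf 101.7
-2 [1.97 1.03 0.01]
31.6 [511.7  85.   49.5] [-8.7  1.3 24.1] op 0.147 gf 102.4
```

```bash
python3 - <<'E'
from h import *
bot.dwell(.5);st();print(bot.get_state()['orientation'],loc())
snap("scene","g6",(220,150,380,270),5)
E
```

```text
32.1 [511.8  85.   49.5] [-9.   1.2 23.4] op 0.148 gf 102.4
[3.14089720e+00 2.56787730e-03 1.50976832e+00] [2.01 1.03 0.04]
```

View pics/g6.png

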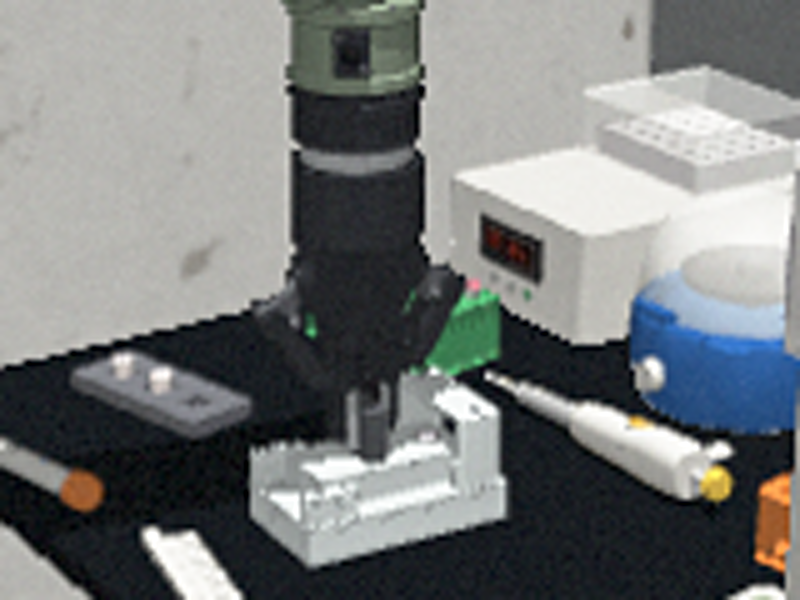

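The cover lies flat on the deck (around (400,460)) with its front under the hood. The fingers still grip the bar with about 23 N of downward push, and both spacers are in the tray.

```bash
python3 -c "
from h import *
print(bot.sign_off())"
```

```text
the job is handed in; nothing more can be done
None
```

I handed the job in at about 32 s: the sensor block is in the nest, and the cover is on the locating pin, pressed flat on the deck with about 23 N and still gripped by its bar; the result of the judging was not reported.

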